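Check the dry-store canister with the indicator gauge rod

TASK

Check how dry the white canister is: swing its red shutter lever fully over so that the port is uncovered, then take the orange-handled gauge rod from its cradle, push it into the port until its brass collar stops against the front, and leave it seated for about a second. Draw it right out again and hold it level with its blue tip over the ring in the middle of the colour plate, 5 to 10 centimetres above the plate and touching nothing, and finish while still holding it there. Leave the shutter open and do not disturb the dropper bottles or the tape roll.

Things in the scene. Friction and masses are not known exactly. Their poses are not given: they have to be found in the camera images.
- canister: White box with a blue lid and grey front plate, 128 deep x 122 wide x 124 mm high, fixed to the table. Origin: centre of its underside. Its own x axis runs from the front plate to the back (the front looks along -x), z up. The port is a level round hole in the front plate, running along +x: 24 mm wide for 8 mm, then 17 mm wide, with chamfered mouths, at least 110 mm deep in all.
- port (a point): Centre of the port's mouth, on the front plate's outer face (65 mm in front of the canister's origin, 80 mm above the table). Axes as the canister's: the rod goes in along +x.
- shutter (a joint): Angle of the red shutter lever, rad: 0 = lever upright and its disc covering the port, 1.3 = swung fully over against its stop, port free. The hinge axis is the canister's x axis through a point 38 mm above the port and 1 mm in front of the front plate; as the angle grows the lever's upper end moves toward the canister's -y side and down (the disc below goes to +y). It stays where it is left; about 1 N at the knob moves it. It may start a little open.
- lever_knob (a point): Middle of the black knob at the lever's upper end, 60 mm from the hinge axis. The knob is a pin 14 mm thick that sticks out 30 mm toward the front (the canister's -x), this point half-way along it.
- rod_grip (a point): The place to grip the gauge rod: centre of its orange square handle, 20 x 20 mm thick and 95 mm long. The rod lies level in the cradle with its axis 50 mm above the table. Axes: x along the rod toward the tip, z up. Rod 215 mm long, 0.08 to 0.17 kg, balance point about 20 to 30 mm from here toward the tip. The nearer fork of the cradle begins 30 mm behind this point; below it there is nothing down to the base plate, 8 mm high.
- rod_collar (a point): Centre of the front face of the brass collar (36 mm across, 8 mm thick), on the rod's axis 75 mm ahead of rod_grip. It stops against the canister's front plate.
- rod_tip (a point): End of the blue tip of the rod, on its axis, 165 mm ahead of rod_grip. The shaft from collar to tip is 10 mm thick and 90 mm long.
- cradle: Grey base plate 190 x 46 x 8 mm with two open-topped aluminium forks (tops 54 mm above the table) in which the rod lies, fixed to the table. Origin: centre of its underside; x along the rod toward its tip. Forks at x = -85 mm (under the handle's rear end) and x = +70 mm (under the shaft); rod_grip starts at x = -50 mm. Lift the rod straight up.
- colour_plate: White plate 100 x 80 x 8 mm lying fixed on the table, with a row of colour patches and a black ring 32 mm across in its middle. Origin: centre of its underside.
- ring (a point): Centre of the black ring on the plate's upper face, 8 mm above the table.
- dropper_red: Small white dropper bottle with a red cap, 24 mm wide, 56 mm tall, loose; origin at its underside. A bystander.
- dropper_white: Small white dropper bottle with a white cap, 24 mm wide, 59 mm tall, loose; origin at its underside. A bystander.
- tape_roll: Roll of tan tape, 104 mm across, 25 mm high, lying loose; origin at its underside. A bystander.
Not all that is in view belongs to the job. Of the things shaped like the colour_plate, the white one is meant.

How it is judged (in metres and radians):
On the way, in this order (a step that is already met when the one before it is completed fails the run):
1. the shutter lever is swung over and the port is free (value of joint shutter above 1 rad), for 0.2 s.
2. the rod is in the port with its collar against the front plate, and stays so for half a second (x of rod_collar in the frame of port above -0.004 m and distance between rod_collar and port below 0.01 m and angle between the x axis of rod_grip and the x axis of port, either way round below 0.15 rad), for 0.5 s.
3. the rod is drawn right out of the port (x of rod_tip in the frame of port below -0.005 m), for 0.1 s.
At the end, for the whole second after the job is handed in: The rod is held still in the fingers, touching neither plate, canister nor cradle; its tip is within 25 mm (seen from above) of the ring's centre and 30 to 130 mm above the plate, the rod is level within 0.15 rad, and the shutter is still open (over 1.0 rad) (horizontal distance between rod_tip and ring below 0.025 m and height (world z) of rod_tip between 0.038 and 0.138 m and angle between rod_grip's own x axis and vertical between 1.42 and 1.72 rad and contact force between the fingers and rod above 1 N and contact force between rod and colour_plate below 0.1 N and contact force between rod and canister below 0.1 N and contact force between rod and cradle below 0.1 N and linear speed of rod below 0.03 m/s and value of joint shutter above 1 rad); the arm keeps its last pose, push and grip.
It fails at once if a dropper bottle or the tape roll is moved more than 3 cm (distance of any of dropper_red, dropper_white, tape_roll from where it was at the start of the episode above 0.03 m).
It also fails if it takes over 64 s, if anything falls off the work surface, if the arm or the gripper's body presses on something with over 40 N, if the wrist force passes 120 N, or if a joint passes its speed limit or range.

ROBOT

A 6-joint arm with a two-finger parallel gripper is mounted at the origin on the work surface; the furniture and walls round the work are solid. World frame = base frame: x ahead of the robot, y to its left, z up, the work surface at z = 0. Lengths are in m, angles in degrees, forces in N, time in s.
With the tool pointing down it reaches from about 0.325 to 0.85 m from the base axis. Payload 15.5 kg.
Tool frame: the origin (TCP) lies on the centre line of the jaws, within the pads' length; the fingertips stand 25 mm ahead of it and the grasp point (between the pads) lies 6 mm ahead of it; z points along the fingers, y is the line along which they close (so a half turn about z gives the same grasp; the last joint's range is limited). The gripper opens to 91 mm and grips with 3 to 60 N. Pads are 32 mm wide; open, the fingers measure 118 mm over their backs; the gripper's body (76 mm by 178 mm) begins 60 mm behind the grasp point.
Start: joints at [-77.55, 28.281, 77.091, -0, 74.628, -5.472], TCP at [0.192, -0.595, 0.239] pointing down, gripper open.
Joint ranges: [-166.48, 166.48], [-47.26, 123.95], [12.59, 153.08], [-70.14, 250.14], [6.76, 159.57], [-176.63, 176.63]. Speed limits (degrees/s): [108.29, 108.29, 147.25, 172.46, 172.46, 172.46].

INTERFACE

Orientations are given as [roll, pitch, yaw] about the fixed x, y, z axes, in that order (R = Rz(yaw) Ry(pitch) Rx(roll)).
In Python, from rig import status, viewer, order gives the robot as it stands.
- The arm moves only by the tool play_rows, never from a script. Its argument "increments" is a list of rows, each an object of numbers: "tx", "ty", "tz": the shift along the tool's x, y, z in cm; "ax", "ay", "az": the turn, a rotation vector about the tool's x, y, z in degrees; "hand": the gripper command: -1 is shut, 1 is fully open, values between are in proportion. In form: [{"tx": .., "ty": .., "tz": .., "ax": .., "ay": .., "az": .., "hand": ..}, ...]. A call has 1 to 20 rows; each row is the pose to reach, as a shift and turn from the pose commanded when the call began, along the tool's axes at that moment; what a row does not reach only later rows make up. A row lasts 1/8 s, in which the tool goes at most 62.5 mm and 10.7 degrees, less where a joint would pass 70% of its speed; a pose out of reach is approached as far as the arm can. A call with a gripper value outside its range is refused whole. The fingers move at their own pace and stop on an object; "newtons" is the grip in N (left out, the last holds). Time passes only in rows, so rows that repeat a pose let the fingers close. It gives the time, the measured TCP pose, the force, the opening and the grip force at its end, in the units of the state.
- status.sense(): the state, without advancing time (a new reading comes with each control period).
- viewer.get_image(name): name is "side" or "top"; returns a dict with "frame" (420x560x3 uint8, blue, green, red), "fx", "fy", "cx", "cy" (pixels), "R" (3x3) and "t" (3): a world point X has camera coordinates R X + t. Camera axes: x right, y down, z forward; pixel columns grow to the right and rows downward; lengths in m; the calibration is good to about 2 mm. A picture is of the moment at which its call begins. There is no depth.
- order.finish_job(): hands the job in; it is judged then, once.
The state is a dict: "clock": time; "qpos": joint angles; "dq": joint speeds; "joint_torque": joint torques, N m; "ee_pos": TCP position; "tcp_rot": TCP orientation; "force": force on the tool from outside, world axes, zero at the start; "wrist_torque": the same for the moment, N m; "gripper_width": opening from 0.0 (shut) to 1.0 (fully open); "grip_force": force on a finger pad.
Only numpy, scipy, OpenCV 4.12 (cv2) and the standard library are available. Lean on these libraries where they do the work, as an engineer would, in place of code of your own. Each camera call takes 0.05 s, during which the arm holds its last target. There are 200 camera calls.

## Working session

There is one attempt and no reset: what is moved stays moved. The work goes in short steps, Python scripts to look and compute and a tool call to move; the robot and the scene stay as the last step left them, time stands still between calls to the robot, and variables do not carry over. Pictures are saved under pics/ and viewed, at most 10 in all, crops included, and the job is handed in when it is done.

Besides the shell and the picture viewer there is one more tool, called after "Emit:" in YAML: its name, and indented under it one key for each argument. play_rows: Moves the arm, as the interface text tells. Its arguments: {"type":"object","properties":{"increments":{"type":"array","items":{"type":"object","properties":{"tx":{"type":"number"},"ty":{"type":"number"},"tz":{"type":"number"},"ax":{"type":"number"},"ay":{"type":"number"},"az":{"type":"number"},"hand":{"type":"number"}}}},"newtons":{"type":"number"}},"required":["increments"]}

```bash
mkdir -p pics; ls; cat > h.py <<'E'
import numpy as np, cv2
from rig import status, viewer, order
def get(n):
    d=viewer.get_image(n); d['R']=np.array(d['R']); d['t']=np.array(d['t']); d['frame']=np.array(d['frame'],np.uint8); return d
def ray(d,u,v):
    c=-d['R'].T@d['t']; r=d['R'].T@np.array([(u-d['cx'])/d['fx'],(v-d['cy'])/d['fy'],1]); return c,r/np.linalg.norm(r)
def onz(d,u,v,z):
    c,r=ray(d,u,v); return c+r*(z-c[2])/r[2]
def proj(d,X):
    p=d['R']@np.array(X)+d['t']; return np.array([d['fx']*p[0]/p[2]+d['cx'],d['fy']*p[1]/p[2]+d['cy']])
def tri(d1,p1,d2,p2):
    A=np.zeros((3,3));b=np.zeros(3)
    for d,p in((d1,p1),(d2,p2)):
        c,r=ray(d,*p);M=np.eye(3)-np.outer(r,r);A+=M;b+=M@c
    return np.linalg.solve(A,b)
E
python3 - <<'E'
from h import *
import pickle
for n in('side','top'):
    d=get(n);cv2.imwrite(f'pics/{n}0.png',d['frame']);pickle.dump(d,open(n+'.pkl','wb'));print(n,-d['R'].T@d['t'],d['R'][2],d['fx'])
print(status.sense())
E
```

```text
pics
side [ 0.44693261 -1.26350404  0.58819841] [ 0.02179296  0.93246817 -0.3605942 ] 382.7373293013583
top [ 0.16067413 -0.05837835  1.68960884] [ 0.19574034  0.00435118 -0.98064611] 497.97780111204156
{'clock': 0.1, 'qpos': array([-7.75502361e+01,  2.83121470e+01,  7.71234115e+01,  7.00016090e-05,
        7.46277528e+01, -5.47125619e+00]), 'dq': array([ 0.12846643, -0.02546528, -0.00491206, -0.01839708,  0.05349069,
       -0.007858  ]), 'joint_torque': array([ 1.88801212e-03, -8.80237699e+01, -3.82540834e+01,  7.05767702e-02,
        4.83457732e-02, -2.95715154e-05]), 'ee_pos': array([ 0.19225746, -0.59436923,  0.23838994]), 'tcp_rot': array([-1.79936984e+02, -6.10367359e-03,  1.79209981e+01]), 'force': array([ 0.01401936, -1.00910619, -0.41778157]), 'wrist_torque': array([-0.0239499 ,  0.00210966,  0.00310949]), 'grip_force': 0.0, 'gripper_width': 0.9990211779717042}
```

View pics/side0.png

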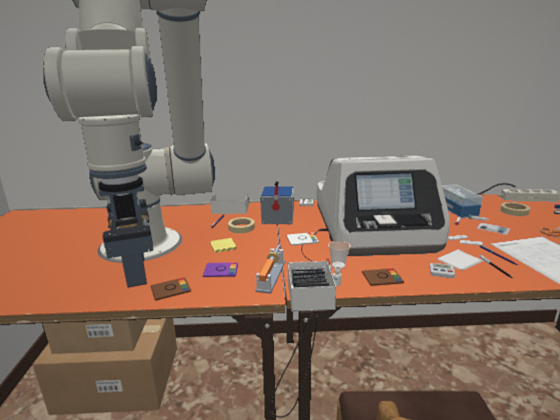

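View pics/top0.png

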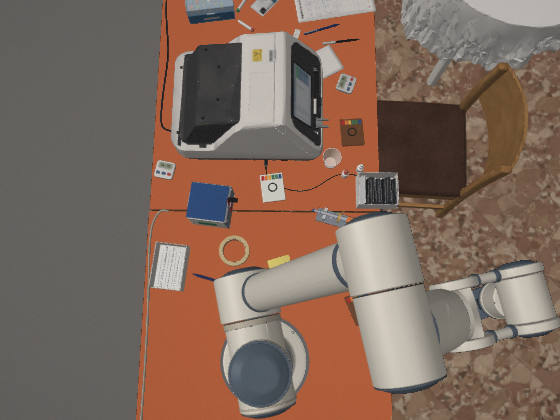

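Side view: the rod in its cradle is at (268,270), the canister at (278,205) with its red lever at (276,193), and the white plate at (302,238). Plates in purple (221,269), brown (170,288 and 383,276) and yellow (223,244) are decoys. Top view: canister (210,203), white plate (272,187), rod (330,216), tape roll (234,250), droppers near (345,173) and (360,168). I choose the white plate and the blue-lidded box with the red lever, and check them in close crops.

```bash
python3 - <<'E'
import cv2,numpy as np
t=cv2.imread('pics/top0.png')[150:260,180:400];s=cv2.imread('pics/side0.png')[170:310,200:400]
a=cv2.resize(t,(600,300),interpolation=2);cv2.imwrite('pics/c1.png',cv2.resize(t,(792,396),interpolation=2));cv2.imwrite('pics/c2.png',cv2.resize(s,(800,560),interpolation=2))
E
```

```text
(no output)
```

View pics/c1.png

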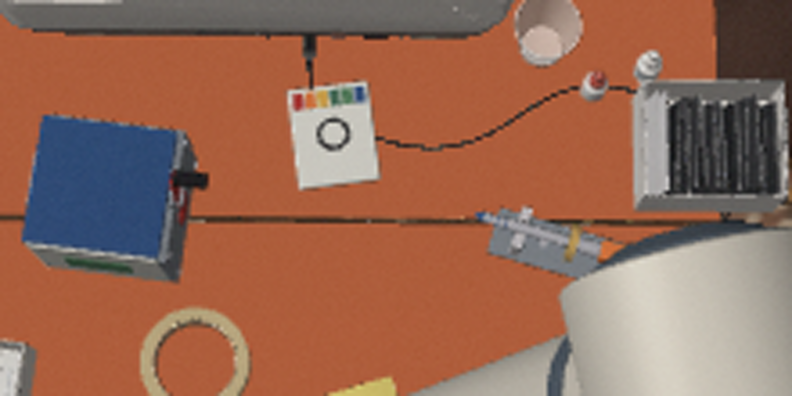

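View pics/c2.png

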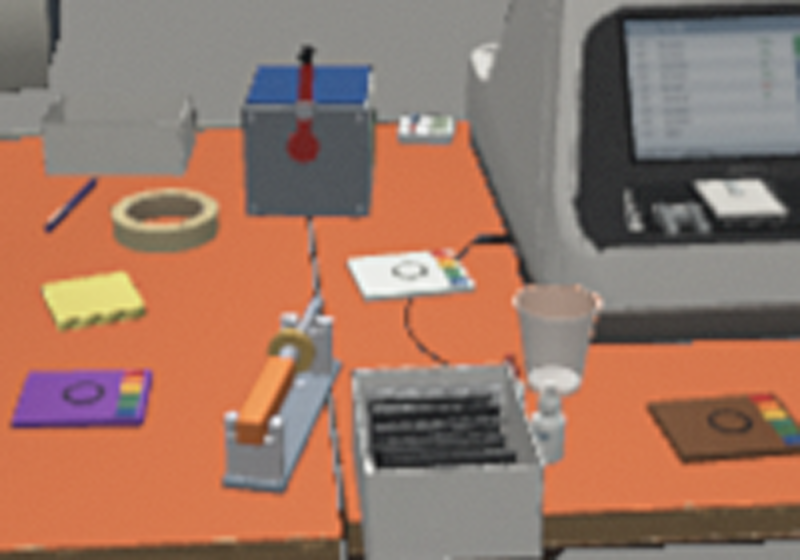

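```bash
cat > m.py <<'E'
from h import *
import pickle
T=pickle.load(open('top.pkl','rb'));S=pickle.load(open('side.pkl','rb'))
def mask(d,lo,hi,box):
    h=cv2.cvtColor(d['frame'],cv2.COLOR_BGR2HSV);m=cv2.inRange(h,np.array(lo),np.array(hi));z=np.zeros_like(m);x0,y0,x1,y1=box;z[y0:y1,x0:x1]=m[y0:y1,x0:x1];return z
def pts(m): return np.argwhere(m)[:,::-1].astype(np.float32)
if __name__=='__main__':
    np.set_printoptions(precision=4,suppress=True)
    p=pts(mask(T,(100,100,40),(125,255,255),(180,170,245,235)));r=cv2.minAreaRect(p)
    b=[onz(T,*q,.124) for q in cv2.boxPoints(r)];print('lid',onz(T,*r[0],.124),len(p));print(np.array(b))
    # white plate
    p=pts(mask(T,(0,0,150),(180,50,255),(255,165,292,208)));r=cv2.minAreaRect(p);print('plate',r,onz(T,*r[0],.008))
    p=pts(mask(T,(0,0,0),(180,255,110),(263,178,281,196)));print('ringT',len(p),onz(T,*p.mean(0),.008))
    p=pts(mask(S,(0,0,0),(180,255,130),(296,232,309,244)));print('ringS',len(p),onz(S,*p.mean(0),.008))
    # rod
    p=pts(mask(S,(8,150,120),(18,255,255),(255,250,275,285)));print('orangeS',len(p),p.mean(0),cv2.minAreaRect(p))
    for nm,q in(('rear',(252/4+200,420/4+170)),('tip',(318/4+200,300/4+170)),('collar',(291/4+200,350/4+170))):print(nm,onz(S,*q,.05))
    p=pts(mask(T,(100,100,80),(125,255,255),(308,205,322,215)));print('tipT',p.mean(0),len(p),onz(T,*p.mean(0),.05))
    p=pts(mask(T,(18,90,80),(30,255,255),(332,208,345,226)));print('collarT',p.mean(0),len(p),onz(T,*p.mean(0),.05))
    p=pts(mask(S,(100,100,60),(125,255,255),(270,236,285,250)));print('tipS',p.mean(0),len(p))
    # red disc + knob
    m=mask(S,(0,120,40),(6,255,200),(260,175,290,215))|mask(S,(172,120,40),(180,255,200),(260,175,290,215));p=pts(m);print('red',len(p));d=p[p[:,1]>201];print('disc',d.mean(0),onz(S,*d.mean(0),.08))
    kS=(306/4+200,50/4+170);kT=(195/3.6+180,181/3.6+150);print('knob',tri(S,kS,T,kT))
    for nm,q in(('dropR',(594,80)),('dropW',(650,62)),('boxc1',(636,208)),('boxc0',(645,80))):print(nm,onz(T,q[0]/3.6+180,q[1]/3.6+150,.05))
E
python3 m.py
```

```text
lid [0.5013 0.1877 0.124 ] 1318
[[0.4518 0.2539 0.124 ]
 [0.5664 0.2451 0.124 ]
 [0.5515 0.1208 0.124 ]
 [0.4373 0.1313 0.124 ]]
plate ((272.12310791015625, 186.984619140625), (27.287639617919922, 22.326250076293945), 82.87498474121094) [ 0.5793 -0.0178  0.008 ]
ringT 23 [ 0.5827 -0.0189  0.008 ]
ringS 0 [nan nan nan]
orangeS 401 [262.     263.4439] ((264.0, 267.0), (34.0, 18.0), 90.0)
rear [ 0.4371 -0.3426  0.05  ]
tip [ 0.4915 -0.1587  0.05  ]
collar [ 0.4672 -0.2422  0.05  ]
tipT [313.  209.5] 2 [ 0.4921 -0.1571  0.05  ]
collarT [339.0769 216.3077] 26 [ 0.4696 -0.2443  0.05  ]
tipS [nan nan] 0
red 79
disc [275.25   205.9167] [0.4895 0.1243 0.08  ]
knob [0.4939 0.0952 0.1823]
dropR [ 0.6227 -0.2666  0.05  ]
dropW [ 0.6408 -0.32    0.05  ]
boxc1 [ 0.4993 -0.3038  0.05  ]
boxc0 [ 0.6231 -0.3149  0.05  ]m.py:14: RuntimeWarning: Mean of empty slice.
  p=pts(mask(S,(0,0,0),(180,255,130),(296,232,309,244)));print('ringS',len(p),onz(S,*p.mean(0),.008))
  ret = um.true_divide(
m.py:20: RuntimeWarning: Mean of empty slice.
  p=pts(mask(S,(100,100,60),(125,255,255),(270,236,285,250)));print('tipS',p.mean(0),len(p))
```

```bash
cat > g.py <<'E'
import sys
from h import *
from scipy.spatial.transform import Rotation as Ro
def rel(pos,rpy):
    s=status.sense();R=Ro.from_euler('xyz',s['tcp_rot'],degrees=True);
    G=Ro.from_euler('xyz',rpy,degrees=True)
    print('t cm',np.round(R.inv().apply(np.array(pos)-s['ee_pos'])*100,2),'a deg',np.round((R.inv()*G).as_rotvec(degrees=True),2))
if __name__=='__main__':
    s=status.sense();print(s['clock'],s['ee_pos'],s['tcp_rot'],s['force'])
    a=list(map(float,sys.argv[1:]))
    for i in range(0,len(a),4): rel(a[i:i+3],[180,0,a[i+3]])
E
python3 g.py .445 .097 .24 84; python3 -c "
from m import *
print(tri(S,(352/4+200,368/4+170),T,(636/3.6+180,208/3.6+150)))
print(tri(S,(540/4+200,463/4+170),T,(781/3.6+180,82/3.6+150)))"
```

```text
0.1 [ 0.19225746 -0.59436923  0.23838994] [-1.79936984e+02 -6.10367359e-03  1.79209981e+01] [ 0.01401936 -1.00910619 -0.41778157]
t cm [ 45.32 -58.01  -0.09] a deg [-5.000e-02 -4.000e-02 -6.608e+01]
[ 0.5028312  -0.30162351  0.06382017]
[ 0.61730862 -0.43926692  0.06789054]
```

Emit:
play_rows:
  increments:
    - {"tx":45.3,"ty":-58,"tz":0,"az":-66,"hand":-1}
    - {"tx":45.3,"ty":-58,"tz":0,"az":-66,"hand":-1}
    - {"tx":45.3,"ty":-58,"tz":0,"az":-66,"hand":-1}
    - {"tx":45.3,"ty":-58,"tz":0,"az":-66,"hand":-1}
    - {"tx":45.3,"ty":-58,"tz":0,"az":-66,"hand":-1}
    - {"tx":45.3,"ty":-58,"tz":0,"az":-66,"hand":-1}
    - {"tx":45.3,"ty":-58,"tz":0,"az":-66,"hand":-1}
    - {"tx":45.3,"ty":-58,"tz":0,"az":-66,"hand":-1}
    - {"tx":45.3,"ty":-58,"tz":0,"az":-66,"hand":-1}
    - {"tx":45.3,"ty":-58,"tz":0,"az":-66,"hand":-1}
    - {"tx":45.3,"ty":-58,"tz":0,"az":-66,"hand":-1}
    - {"tx":45.3,"ty":-58,"tz":0,"az":-66,"hand":-1}
    - {"tx":45.3,"ty":-58,"tz":0,"az":-66,"hand":-1}
    - {"tx":45.3,"ty":-58,"tz":0,"az":-66,"hand":-1}
    - {"tx":45.3,"ty":-58,"tz":0,"az":-66,"hand":-1}
    - {"tx":45.3,"ty":-58,"tz":0,"az":-66,"hand":-1}

```text
$.increments[0]: bad value
```

Emit:
play_rows:
  increments:
    - {"tx":4.0,"ty":-4.5,"tz":0.0,"ax":0.0,"ay":0.0,"az":-6.0,"hand":-1.0}
    - {"tx":8.0,"ty":-9.5,"tz":0.0,"ax":0.0,"ay":0.0,"az":-12.0,"hand":-1.0}

```text
clock: 0.35
ee_pos: [0.2389, -0.4798, 0.2384]
tcp_rot: [-180.0, -0.0, 30.1]
force: [0.5, 0.7, 0.7]
gripper_width: 0.815
grip_force: 0.0
```

```bash
python3 g.py .445 .097 .24 84
```

```text
0.35 [ 0.23891154 -0.4798049   0.23835593] [-1.79969136e+02 -1.70520368e-02  3.00547519e+01] [0.50814828 0.68580001 0.67863706]
t cm [ 46.73 -39.6   -0.13] a deg [-2.000e-02 -3.000e-02 -5.395e+01]
```

Emit:
play_rows:
  increments:
    - {"tx":4.7,"ty":-4,"tz":0,"ax":0,"ay":0,"az":-8,"hand":-1}
    - {"tx":46.7,"ty":-39.6,"tz":0,"ax":0,"ay":0,"az":-54,"hand":-1}
    - {"tx":46.7,"ty":-39.6,"tz":0,"ax":0,"ay":0,"az":-54,"hand":-1}
    - {"tx":46.7,"ty":-39.6,"tz":0,"ax":0,"ay":0,"az":-54,"hand":-1}
    - {"tx":46.7,"ty":-39.6,"tz":0,"ax":0,"ay":0,"az":-54,"hand":-1}
    - {"tx":46.7,"ty":-39.6,"tz":0,"ax":0,"ay":0,"az":-54,"hand":-1}
    - {"tx":46.7,"ty":-39.6,"tz":0,"ax":0,"ay":0,"az":-54,"hand":-1}
    - {"tx":46.7,"ty":-39.6,"tz":0,"ax":0,"ay":0,"az":-54,"hand":-1}
    - {"tx":46.7,"ty":-39.6,"tz":0,"ax":0,"ay":0,"az":-54,"hand":-1}
    - {"tx":46.7,"ty":-39.6,"tz":0,"ax":0,"ay":0,"az":-54,"hand":-1}
    - {"tx":46.7,"ty":-39.6,"tz":0,"ax":0,"ay":0,"az":-54,"hand":-1}
    - {"tx":46.7,"ty":-39.6,"tz":0,"ax":0,"ay":0,"az":-54,"hand":-1}
    - {"tx":46.7,"ty":-39.6,"tz":0,"ax":0,"ay":0,"az":-54,"hand":-1}

```text
clock: 1.98
ee_pos: [0.4455, 0.0941, 0.2389]
tcp_rot: [-180.0, 0.0, 83.8]
force: [-0.4, -0.1, -0.2]
gripper_width: 0.005
grip_force: 0.0
```

```bash
python3 - <<'E'
from h import *
import pickle
S=get('side');T=get('top');pickle.dump(S,open('side1.pkl','wb'));pickle.dump(T,open('top1.pkl','wb'))
t=cv2.resize(T['frame'][150:250,300:400],(560,560),interpolation=2)
s=cv2.resize(S['frame'][130:240,225:335][:,:],(560,560),interpolation=2)[:,:240+0] if 0 else cv2.resize(S['frame'][150:250,250:293],(240,560),interpolation=2)
cv2.imwrite('pics/c3.png',np.hstack([t,s]))
E
```

```text
(no output)
```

View pics/c3.png

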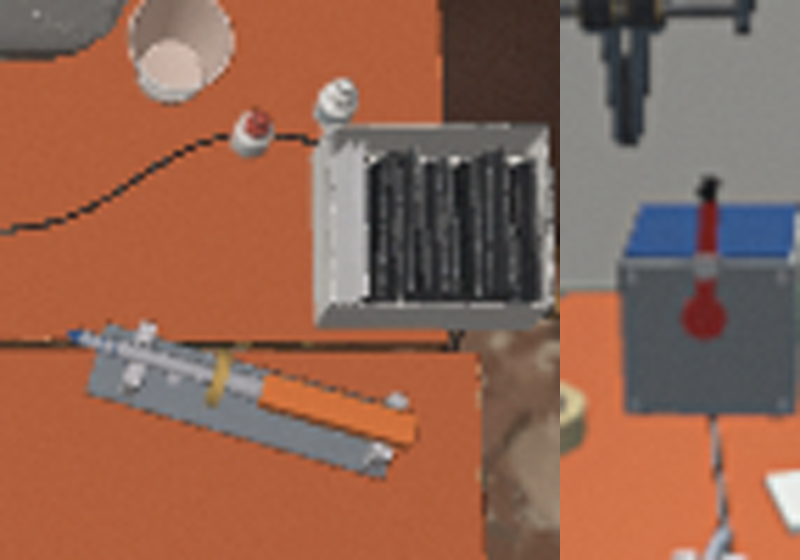

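The left half shows the rod free: tip (69,336), handle from (262,388) to (416,428). The right half shows the closed fingers up and left of the black knob (709,188), with the lever about upright.

```bash
python3 - <<'E'
from h import *
import pickle
from m import mask,pts
T=pickle.load(open('top1.pkl','rb'));np.set_printoptions(precision=4,suppress=True)
h=cv2.cvtColor(T['frame'],cv2.COLOR_BGR2HSV)
f=lambda x,y,z:onz(T,300+x/5.6-.4,150+y/5.6-.4,z)
tip=f(69,336,.05);a=f(262,388,.06);b=f(416,428,.06);print(tip,a,b)
p=pts(mask(T,(9,190,190),(16,255,255),(340,210,380,235)));print(len(p),p.mean(0),onz(T,*p.mean(0),.06));print([onz(T,*q,.06) for q in cv2.boxPoints(cv2.minAreaRect(p))])
m=(a+b)/2;d=tip-b;print('grip',m,'heading',np.degrees(np.arctan2(d[1],d[0])),np.linalg.norm(d),np.degrees(np.arctan2(*(a-b)[[1,0]])))
E
python3 g.py .445 .097 .181 84 .525 .105 .181 84
```

```text
[ 0.4918 -0.1535  0.05  ] [ 0.4592 -0.2673  0.06  ] [ 0.4359 -0.3581  0.06  ]
0 [nan nan] [nan nan nan]
[array([1.2608, 0.9832, 0.06  ]), array([1.2608, 0.9832, 0.06  ]), array([1.2608, 0.9832, 0.06  ]), array([1.2608, 0.9832, 0.06  ])]
grip [ 0.4476 -0.3127  0.06  ] heading 74.73103639867219 0.21232336654447692 75.59615315799861
2.075 [0.44571708 0.09411593 0.23896162] [-1.79996928e+02  3.94820218e-03  8.38272913e+01] [0.03450083 0.28323347 0.87566733]
t cm [ 0.28 -0.1   5.8 ] a deg [-0.    0.   -0.17]
t cm [1.93 7.77 5.8 ] a deg [-0.    0.   -0.17]<stdin>:8: RuntimeWarning: Mean of empty slice.
  ret = um.true_divide(
```

Emit:
play_rows:
  increments:
    - {"tx":0.3,"ty":0,"tz":3,"ax":0,"ay":0,"az":0,"hand":-1}
    - {"tx":0.3,"ty":0,"tz":6,"ax":0,"ay":0,"az":0,"hand":-1}
    - {"tx":0.3,"ty":1.2,"tz":6,"ax":0,"ay":0,"az":0,"hand":-1}
    - {"tx":0.3,"ty":2.4,"tz":6,"ax":0,"ay":0,"az":0,"hand":-1}
    - {"tx":0.3,"ty":3.4,"tz":6,"ax":0,"ay":0,"az":0,"hand":-1}
    - {"tx":0.3,"ty":4.4,"tz":6.3,"ax":0,"ay":0,"az":0,"hand":-1}
    - {"tx":0.3,"ty":5.4,"tz":6.6,"ax":0,"ay":0,"az":0,"hand":-1}
    - {"tx":0.3,"ty":6.2,"tz":7.2,"ax":0,"ay":0,"az":0,"hand":-1}
    - {"tx":0.3,"ty":6.9,"tz":7.8,"ax":0,"ay":0,"az":0,"hand":-1}
    - {"tx":0.3,"ty":7.5,"tz":8.2,"ax":0,"ay":0,"az":0,"hand":-1}
    - {"tx":0.3,"ty":8,"tz":8.8,"ax":0,"ay":0,"az":0,"hand":-1}
    - {"tx":0.3,"ty":8,"tz":8.8,"ax":0,"ay":0,"az":0,"hand":-1}

```text
clock: 3.58
ee_pos: [0.5258, 0.0895, 0.1504]
tcp_rot: [-180.0, 0.0, 83.9]
force: [-0.4, 0.1, -1.1]
gripper_width: 0.0
grip_force: 0.6
```

```bash
python3 - <<'E'
from h import *
import pickle
S=get('side')
cv2.imwrite('pics/c4.png',cv2.resize(S['frame'][150:250,230:330],(560,560),interpolation=2))
E
python3 g.py
```

```text
3.625 [0.52584753 0.08956229 0.15073083] [-1.79994730e+02  1.34363645e-03  8.39200011e+01] [-1.51964426 -1.26086289 -0.91006856]
```

View pics/c4.png

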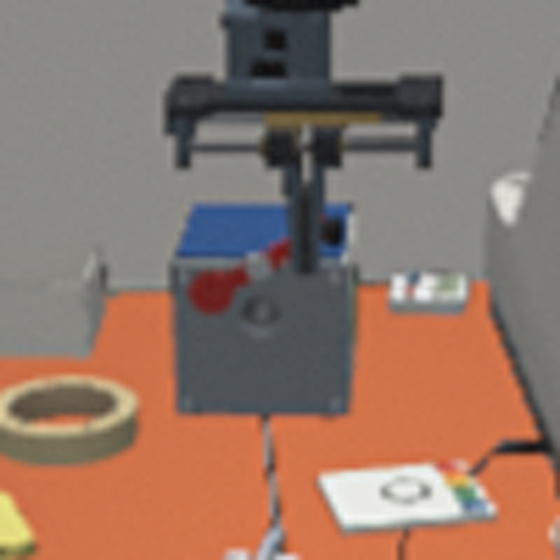

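The lever is about 60° over, with the knob at (335,232), the disc at (212,290) and the port visible at (260,311). I'll finish the swing by pressing from above.

Emit:
play_rows:
  increments:
    - {"tx":0.3,"ty":-1,"tz":-1,"ax":0,"ay":0,"az":0,"hand":-1}
    - {"tx":0.3,"ty":-1,"tz":-5,"ax":0,"ay":0,"az":0,"hand":-1}
    - {"tx":0.3,"ty":2.6,"tz":-5,"ax":0,"ay":0,"az":0,"hand":-1}
    - {"tx":0.3,"ty":2.6,"tz":-4,"ax":0,"ay":0,"az":0,"hand":-1}
    - {"tx":0.3,"ty":2.6,"tz":-3.2,"ax":0,"ay":0,"az":0,"hand":-1}
    - {"tx":0.3,"ty":2.6,"tz":-2.6,"ax":0,"ay":0,"az":0,"hand":-1}
    - {"tx":0.3,"ty":2.6,"tz":-2.2,"ax":0,"ay":0,"az":0,"hand":-1}
    - {"tx":0.3,"ty":2.6,"tz":-1.8,"ax":0,"ay":0,"az":0,"hand":-1}
    - {"tx":0.3,"ty":2.6,"tz":-1.6,"ax":0,"ay":0,"az":0,"hand":-1}
    - {"tx":0.3,"ty":2.6,"tz":-1.6,"ax":0,"ay":0,"az":0,"hand":-1}

```text
clock: 4.88
ee_pos: [0.5516, 0.0898, 0.1667]
tcp_rot: [-180.0, 0.0, 83.9]
force: [-0.8, -0.2, -0.8]
gripper_width: 0.008
grip_force: 0.0
```

Emit:
play_rows:
  increments:
    - {"tx":0,"ty":0,"tz":0.2,"ax":0,"ay":0,"az":0,"hand":-1}
    - {"tx":0,"ty":0,"tz":0.3,"ax":0,"ay":0,"az":0,"hand":-1}
    - {"tx":0,"ty":0,"tz":0.4,"ax":0,"ay":0,"az":0,"hand":-1}
    - {"tx":0,"ty":0,"tz":0.4,"ax":0,"ay":0,"az":0,"hand":-1}

```text
clock: 5.38
ee_pos: [0.5523, 0.0898, 0.1647]
tcp_rot: [179.9, -0.0, 83.9]
force: [-8.2, -1.2, 31.6]
gripper_width: 0.008
grip_force: 16.3
```

Emit:
play_rows:
  increments:
    - {"tx":0,"ty":0,"tz":-1,"ax":0,"ay":0,"az":0,"hand":-1}
    - {"tx":0,"ty":0,"tz":-6,"ax":0,"ay":0,"az":0,"hand":-1}
    - {"tx":-6,"ty":0,"tz":-6,"ax":0,"ay":0,"az":0,"hand":-1}

```text
clock: 5.75
ee_pos: [0.5477, 0.0319, 0.2261]
tcp_rot: [179.7, -0.1, 84.2]
force: [1.2, -1.5, -0.9]
gripper_width: 0.007
grip_force: 0.0
```

```bash
python3 g.py .4455 -.3204 .18 75
```

```text
5.75 [0.5476576  0.03185524 0.22609251] [ 1.79653893e+02 -5.47924617e-02  8.41769838e+01] [ 1.21223207 -1.52541979 -0.851343  ]
t cm [-36.08  -6.62   4.53] a deg [ 0.34 -0.08  9.18]
```

Emit:
play_rows:
  increments:
    - {"tx":-6,"ty":-1.1,"tz":0,"ax":0,"ay":0,"az":1.5,"hand":0.1}
    - {"tx":-12,"ty":-2.2,"tz":0,"ax":0,"ay":0,"az":3,"hand":0.1}
    - {"tx":-18,"ty":-3.3,"tz":1,"ax":0,"ay":0,"az":5,"hand":0.1}
    - {"tx":-24,"ty":-4.4,"tz":2,"ax":0,"ay":0,"az":7,"hand":0.1}
    - {"tx":-30,"ty":-5.5,"tz":3,"ax":0,"ay":0,"az":9,"hand":0.1}
    - {"tx":-36.1,"ty":-6.6,"tz":4.5,"ax":0,"ay":0,"az":9,"hand":0.1}
    - {"tx":-36.1,"ty":-6.6,"tz":4.5,"ax":0,"ay":0,"az":9,"hand":0.1}
    - {"tx":-36.1,"ty":-6.6,"tz":4.5,"ax":0,"ay":0,"az":9,"hand":0.1}

```text
clock: 6.75
ee_pos: [0.4415, -0.3216, 0.1778]
tcp_rot: [-180.0, -0.0, 74.9]
force: [-0.1, 0.5, -0.1]
gripper_width: 0.547
grip_force: 0.0
```

```bash
python3 - <<'E'
from h import *
import pickle
S=get('side');T=get('top');pickle.dump(S,open('side2.pkl','wb'));pickle.dump(T,open('top2.pkl','wb'))
cv2.imwrite('pics/c5.png',np.hstack([cv2.resize(S['frame'][175:235,255:305],(400,480),interpolation=2),cv2.resize(S['frame'][200:300,230:310],(400,480),interpolation=2)]))
E
python3 g.py .4455 -.3204 .056 75
```

```text
6.85 [ 0.44208494 -0.32077635  0.1781789 ] [ 1.79997006e+02 -1.08606310e-02  7.49851091e+01] [ 0.52620699  0.32473087 -0.31591047]
t cm [ 0.12  0.32 12.22] a deg [ 0.   -0.01 -0.01]
```

View pics/c5.png

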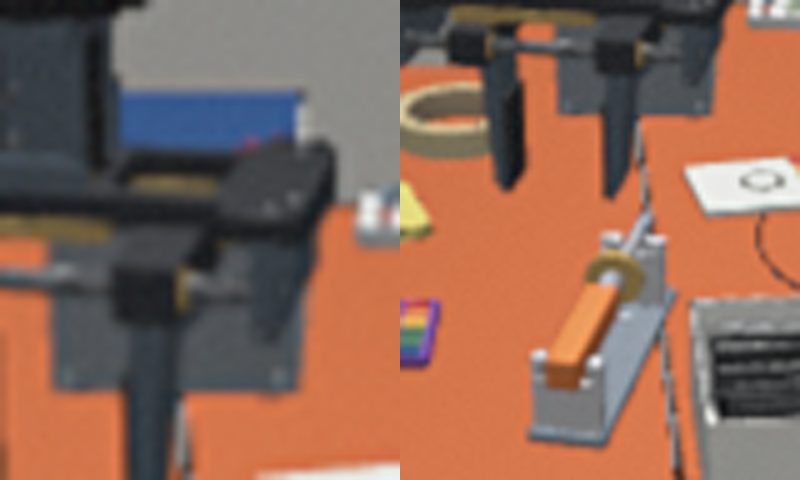

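Fingers at (507,180) and (617,190) in the right half are above and around the handle (580,330), so I descend and grip.

Emit:
play_rows:
  increments:
    - {"tx":0.1,"ty":0.3,"tz":4,"ax":0,"ay":0,"az":0,"hand":0.1}
    - {"tx":0.1,"ty":0.3,"tz":8,"ax":0,"ay":0,"az":0,"hand":0.1}
    - {"tx":0.1,"ty":0.3,"tz":10.5,"ax":0,"ay":0,"az":0,"hand":0.1}
    - {"tx":0.1,"ty":0.3,"tz":12.2,"ax":0,"ay":0,"az":0,"hand":0.1}
    - {"tx":0.1,"ty":0.3,"tz":12.2,"ax":0,"ay":0,"az":0,"hand":0.1}

```text
clock: 7.48
ee_pos: [0.445, -0.3202, 0.0554]
tcp_rot: [-179.9, -0.1, 75.0]
force: [0.2, 0.3, -0.2]
gripper_width: 0.548
grip_force: 0.0
```

Emit:
play_rows:
  increments:
    - {"tx":0,"ty":0,"tz":0,"ax":0,"ay":0,"az":0,"hand":-0.3}
    - {"tx":0,"ty":0,"tz":0,"ax":0,"ay":0,"az":0,"hand":-1}
    - {"tx":0,"ty":0,"tz":0,"ax":0,"ay":0,"az":0,"hand":-1}
    - {"tx":0,"ty":0,"tz":0,"ax":0,"ay":0,"az":0,"hand":-1}
    - {"tx":0,"ty":0,"tz":0,"ax":0,"ay":0,"az":0,"hand":-1}
    - {"tx":0,"ty":0,"tz":0,"ax":0,"ay":0,"az":0,"hand":-1}
  newtons: 25

```text
clock: 8.22
ee_pos: [0.4451, -0.3219, 0.0564]
tcp_rot: [180.0, 0.0, 74.9]
force: [-0.2, 1.1, 6.5]
gripper_width: 0.218
grip_force: 24.9
```

```bash
python3 g.py; python3 - <<'E'
from h import *
import pickle
S=pickle.load(open('side1.pkl','rb'))
u,v=230+260/5.6-.4,150+311/5.6-.4
for y in(.12,.123,.126):
    c,r=ray(S,u,v);print(c+r*(y-c[1])/r[1])
print(onz(S,u,v,.08))
S=pickle.load(open('side2.pkl','rb'))
# plate corners bottom/top of front face
for q in((53,388),(298,390)):print(onz(S,255+q[0]/8-.4,175+q[1]/8-.4,0))
E
```

```text
8.225 [ 0.4451162  -0.32185426  0.05642687] [1.79953217e+02 1.55900391e-02 7.49073396e+01] [-0.15934664  1.10327905  6.50214683]
[0.49242007 0.12       0.08467597]
[0.49251871 0.123      0.08358413]
[0.49261734 0.126      0.08249229]
[0.49284249 0.13284795 0.08      ]
[0.43262578 0.14883547 0.        ]
[0.55411194 0.13530281 0.        ]
```

Emit:
play_rows:
  increments:
    - {"tx":0,"ty":0,"tz":-0.5,"ax":0,"ay":0,"az":0,"hand":-1}
    - {"tx":0,"ty":0,"tz":-1.5,"ax":0,"ay":0,"az":0,"hand":-1}
    - {"tx":0,"ty":0,"tz":-4,"ax":0,"ay":0,"az":0,"hand":-1}
    - {"tx":0,"ty":0,"tz":-7,"ax":0,"ay":0,"az":0,"hand":-1}
    - {"tx":0,"ty":0,"tz":-9,"ax":0,"ay":0,"az":0,"hand":-1}
    - {"tx":0,"ty":0,"tz":-9,"ax":0,"ay":0,"az":0,"hand":-1}
  newtons: 40

```text
clock: 8.98
ee_pos: [0.4454, -0.3221, 0.1475]
tcp_rot: [179.9, 0.1, 74.9]
force: [0.4, -0.4, -1.3]
gripper_width: 0.218
grip_force: 39.9
```

```bash
python3 g.py .4715 -.0778 .12 83.8
```

```text
8.975 [ 0.4453888  -0.32213308  0.14751633] [1.79858220e+02 7.65884664e-02 7.49238671e+01] [ 0.39396593 -0.39468214 -1.29770748]
t cm [24.28 -3.84  2.71] a deg [ 0.14  0.09 -8.88]
```

Emit:
play_rows:
  increments:
    - {"tx":4,"ty":-0.6,"tz":0,"ax":0,"ay":0,"az":-1.5,"hand":-1}
    - {"tx":8.5,"ty":-1.3,"tz":0,"ax":0,"ay":0,"az":-3,"hand":-1}
    - {"tx":13,"ty":-2,"tz":0.5,"ax":0,"ay":0,"az":-5,"hand":-1}
    - {"tx":17.5,"ty":-2.8,"tz":1.5,"ax":0,"ay":0,"az":-7,"hand":-1}
    - {"tx":21.5,"ty":-3.4,"tz":2.5,"ax":0,"ay":0,"az":-8.9,"hand":-1}
    - {"tx":23.8,"ty":-3.8,"tz":2.7,"ax":0,"ay":0,"az":-8.9,"hand":-1}
    - {"tx":24.1,"ty":-3.8,"tz":2.7,"ax":0,"ay":0,"az":-8.9,"hand":-1}
    - {"tx":24.1,"ty":-3.8,"tz":2.7,"ax":0,"ay":0,"az":-8.9,"hand":-1}
    - {"tx":24.1,"ty":-3.8,"tz":2.7,"ax":0,"ay":0,"az":-8.9,"hand":-1}

```text
clock: 10.1
ee_pos: [0.4709, -0.0799, 0.1189]
tcp_rot: [180.0, 0.0, 83.8]
force: [-0.0, -0.2, -1.7]
gripper_width: 0.215
grip_force: 39.9
```

```bash
python3 - <<'E'
from h import *
import pickle
S=get('side');T=get('top');pickle.dump(S,open('side3.pkl','wb'));pickle.dump(T,open('top3.pkl','wb'))
cv2.imwrite('pics/c6.png',np.hstack([cv2.resize(S['frame'][170:240,250:300],(400,560),interpolation=2),cv2.resize(T['frame'][175:245,225:275],(400,560),interpolation=2)]))
E
python3 g.py .4715 -.0778 .0864 83.8
```

```text
10.2 [ 0.47087175 -0.07980058  0.11894855] [1.79990569e+02 5.01441680e-03 8.37623994e+01] [ 0.22677484 -0.45205292 -1.13378519]
t cm [0.21 0.04 3.25] a deg [ 0.01  0.01 -0.04]
```

View pics/c6.png

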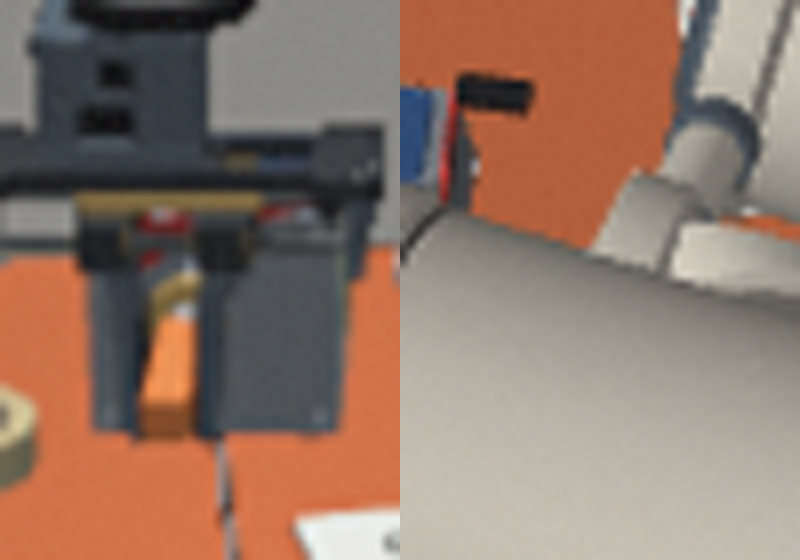

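The side crop shows the handle (165,380) and collar (172,290) held level between the fingers in front of the grey plate, and the open shutter red at (165,215). I go down to port height and insert in stages.

Emit:
play_rows:
  increments:
    - {"tx":0,"ty":0,"tz":2,"ax":0,"ay":0,"az":0,"hand":-1}
    - {"tx":0,"ty":0,"tz":3.2,"ax":0,"ay":0,"az":0,"hand":-1}
    - {"tx":0,"ty":0,"tz":3.2,"ax":0,"ay":0,"az":0,"hand":-1}
    - {"tx":1,"ty":0,"tz":3.2,"ax":0,"ay":0,"az":0,"hand":-1}
    - {"tx":2,"ty":0,"tz":3.2,"ax":0,"ay":0,"az":0,"hand":-1}
    - {"tx":2.5,"ty":0,"tz":3.2,"ax":0,"ay":0,"az":0,"hand":-1}
    - {"tx":3,"ty":0,"tz":3.2,"ax":0,"ay":0,"az":0,"hand":-1}
    - {"tx":3.4,"ty":0,"tz":3.2,"ax":0,"ay":0,"az":0,"hand":-1}
    - {"tx":3.8,"ty":0,"tz":3.2,"ax":0,"ay":0,"az":0,"hand":-1}
    - {"tx":3.8,"ty":0,"tz":3.2,"ax":0,"ay":0,"az":0,"hand":-1}

```text
clock: 11.45
ee_pos: [0.475, -0.0411, 0.0869]
tcp_rot: [-180.0, -0.0, 83.8]
force: [-0.1, -0.2, -1.7]
gripper_width: 0.218
grip_force: 39.9
```

```bash
python3 g.py
```

```text
11.45 [ 0.47498793 -0.04110265  0.08690834] [-1.79996981e+02 -1.10988669e-04  8.38364859e+01] [-0.14288006 -0.15432298 -1.70394152]
```

Emit:
play_rows:
  increments:
    - {"tx":0.4,"ty":0,"tz":0,"ax":0,"ay":0,"az":0,"hand":-1}
    - {"tx":0.8,"ty":0,"tz":0,"ax":0,"ay":0,"az":0,"hand":-1}
    - {"tx":1.2,"ty":0,"tz":0,"ax":0,"ay":0,"az":0,"hand":-1}
    - {"tx":1.2,"ty":0,"tz":0,"ax":0,"ay":0,"az":0,"hand":-1}

```text
clock: 11.95
ee_pos: [0.4763, -0.0291, 0.0869]
tcp_rot: [-180.0, -0.0, 83.8]
force: [-0.0, -0.5, -1.4]
gripper_width: 0.217
grip_force: 39.9
```

Emit:
play_rows:
  increments:
    - {"tx":0.4,"ty":0,"tz":0,"ax":0,"ay":0,"az":0,"hand":-1}
    - {"tx":0.8,"ty":0,"tz":0,"ax":0,"ay":0,"az":0,"hand":-1}
    - {"tx":1.2,"ty":0,"tz":0,"ax":0,"ay":0,"az":0,"hand":-1}
    - {"tx":1.2,"ty":0,"tz":0,"ax":0,"ay":0,"az":0,"hand":-1}

```text
clock: 12.45
ee_pos: [0.4776, -0.0171, 0.0869]
tcp_rot: [-180.0, -0.0, 83.8]
force: [-0.3, 0.2, -2.4]
gripper_width: 0.214
grip_force: 39.9
```

Emit:
play_rows:
  increments:
    - {"tx":0.7,"ty":0,"tz":0,"ax":0,"ay":0,"az":0,"hand":-1}
    - {"tx":1.4,"ty":0,"tz":0,"ax":0,"ay":0,"az":0,"hand":-1}
    - {"tx":2.1,"ty":0,"tz":0,"ax":0,"ay":0,"az":0,"hand":-1}
    - {"tx":2.8,"ty":0,"tz":0,"ax":0,"ay":0,"az":0,"hand":-1}
    - {"tx":3.5,"ty":0,"tz":0,"ax":0,"ay":0,"az":0,"hand":-1}
    - {"tx":4.2,"ty":0,"tz":0,"ax":0,"ay":0,"az":0,"hand":-1}
    - {"tx":4.6,"ty":0,"tz":0,"ax":0,"ay":0,"az":0,"hand":-1}
    - {"tx":4.6,"ty":0,"tz":0,"ax":0,"ay":0,"az":0,"hand":-1}

```text
clock: 13.45
ee_pos: [0.4825, 0.0286, 0.0869]
tcp_rot: [-180.0, -0.0, 83.8]
force: [1.4, 0.7, -2.1]
gripper_width: 0.215
grip_force: 39.9
```

Emit:
play_rows:
  increments:
    - {"tx":0.2,"ty":0,"tz":0,"ax":0,"ay":0,"az":0,"hand":-1}
    - {"tx":0.4,"ty":0,"tz":0,"ax":0,"ay":0,"az":0,"hand":-1}
    - {"tx":0.6,"ty":0,"tz":0,"ax":0,"ay":0,"az":0,"hand":-1}
    - {"tx":0.6,"ty":0,"tz":0,"ax":0,"ay":0,"az":0,"hand":-1}

```text
clock: 13.95
ee_pos: [0.4832, 0.0344, 0.0869]
tcp_rot: [-180.0, -0.0, 83.8]
force: [0.9, 0.2, -2.3]
gripper_width: 0.219
grip_force: 39.9
```

Emit:
play_rows:
  increments:
    - {"tx":0.2,"ty":0,"tz":0,"ax":0,"ay":0,"az":0,"hand":-1}
    - {"tx":0.4,"ty":0,"tz":0,"ax":0,"ay":0,"az":0,"hand":-1}
    - {"tx":0.4,"ty":0,"tz":0,"ax":0,"ay":0,"az":0,"hand":-1}

```text
clock: 14.32
ee_pos: [0.4833, 0.0355, 0.0869]
tcp_rot: [-180.0, 0.2, 83.9]
force: [-4.3, -40.0, 1.3]
gripper_width: 0.214
grip_force: 40.0
```

Emit:
play_rows:
  increments:
    - {"tx":0.2,"ty":0,"tz":0,"ax":0,"ay":0,"az":0,"hand":-1}
    - {"tx":0.4,"ty":0,"tz":0,"ax":0,"ay":0,"az":0,"hand":-1}
    - {"tx":0.4,"ty":0,"tz":0,"ax":0,"ay":0,"az":0,"hand":-1}

```text
clock: 14.7
ee_pos: [0.4837, 0.0385, 0.0869]
tcp_rot: [-180.0, 0.3, 83.9]
force: [-4.1, -52.9, 0.2]
gripper_width: 0.218
grip_force: 40.0
```

Emit:
play_rows:
  increments:
    - {"tx":-0.1,"ty":0,"tz":0,"ax":0,"ay":0,"az":0,"hand":-1}
    - {"tx":-0.2,"ty":0,"tz":0,"ax":0,"ay":0,"az":0,"hand":-1}
    - {"tx":-0.2,"ty":0,"tz":0,"ax":0,"ay":0,"az":0,"hand":-1}
    - {"tx":-0.2,"ty":0,"tz":0,"ax":0,"ay":0,"az":0,"hand":-1}
    - {"tx":-0.2,"ty":0,"tz":0,"ax":0,"ay":0,"az":0,"hand":-1}
    - {"tx":-0.2,"ty":0,"tz":0,"ax":0,"ay":0,"az":0,"hand":-1}
    - {"tx":-0.2,"ty":0,"tz":0,"ax":0,"ay":0,"az":0,"hand":-1}
    - {"tx":-0.2,"ty":0,"tz":0,"ax":0,"ay":0,"az":0,"hand":-1}
    - {"tx":-0.2,"ty":0,"tz":0,"ax":0,"ay":0,"az":0,"hand":-1}
    - {"tx":-0.2,"ty":0,"tz":0,"ax":0,"ay":0,"az":0,"hand":-1}
    - {"tx":-0.2,"ty":0,"tz":0,"ax":0,"ay":0,"az":0,"hand":-1}

```text
clock: 16.08
ee_pos: [0.4836, 0.0383, 0.0868]
tcp_rot: [-180.0, 0.2, 83.8]
force: [-1.8, -26.8, -2.4]
gripper_width: 0.219
grip_force: 40.0
```

```bash
python3 - <<'E'
from h import *
S=get('side');T=get('top')
cv2.imwrite('pics/c7.png',np.hstack([cv2.resize(S['frame'][160:230,250:300],(400,560),interpolation=2),cv2.resize(T['frame'][165:235,215:265],(400,560),interpolation=2)]))
E
python3 g.py
```

```text
16.175 [0.48359601 0.03827204 0.0868252 ] [-1.79978993e+02  1.59777944e-01  8.38410799e+01] [ -2.10510049 -27.3304092   -2.57103998]
```

View pics/c7.png

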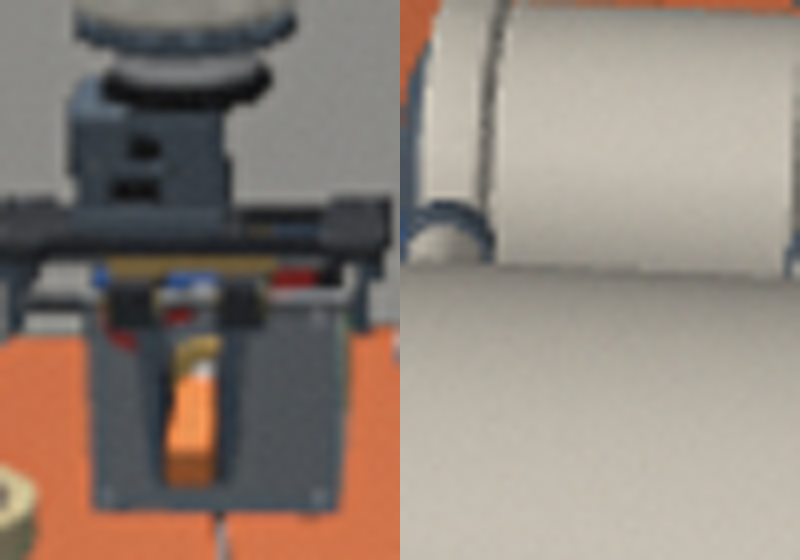

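The side crop shows the collar (195,352) right at the grey plate, the lever over at (295,280), and the handle level. The force is purely axial, so the rod is seated, and has been for over a second. I draw it out.

Emit:
play_rows:
  increments:
    - {"tx":-0.5,"ty":0,"tz":0,"ax":0,"ay":0,"az":0,"hand":-1}
    - {"tx":-1.5,"ty":0,"tz":0,"ax":0,"ay":0,"az":0,"hand":-1}
    - {"tx":-3,"ty":0,"tz":0,"ax":0,"ay":0,"az":0,"hand":-1}
    - {"tx":-4.5,"ty":0,"tz":0,"ax":0,"ay":0,"az":0,"hand":-1}
    - {"tx":-6,"ty":0,"tz":0,"ax":0,"ay":0,"az":0,"hand":-1}
    - {"tx":-7.5,"ty":0,"tz":0,"ax":0,"ay":0,"az":0,"hand":-1}
    - {"tx":-9,"ty":0,"tz":0,"ax":0,"ay":0,"az":0,"hand":-1}
    - {"tx":-11,"ty":0,"tz":0,"ax":0,"ay":0,"az":0,"hand":-1}
    - {"tx":-13,"ty":0,"tz":0,"ax":0,"ay":0,"az":0,"hand":-1}
    - {"tx":-15,"ty":0,"tz":0,"ax":0,"ay":0,"az":0,"hand":-1}
    - {"tx":-15,"ty":0,"tz":-2,"ax":0,"ay":0,"az":0,"hand":-1}
    - {"tx":-15,"ty":0,"tz":-4,"ax":0,"ay":0,"az":0,"hand":-1}
    - {"tx":-15,"ty":0,"tz":-4,"ax":0,"ay":0,"az":0,"hand":-1}

```text
clock: 17.8
ee_pos: [0.4682, -0.1096, 0.1278]
tcp_rot: [179.9, 0.0, 83.8]
force: [-0.3, 0.2, -1.6]
gripper_width: 0.217
grip_force: 40.0
```

```bash
python3 g.py .497 -.167 .127 60 .497 -.167 .0965 60
```

```text
17.8 [ 0.46824151 -0.10960031  0.1277833 ] [1.79865510e+02 3.29039375e-02 8.38080871e+01] [-0.3378501   0.1802885  -1.64181171]
t cm [-5.4   3.48  0.09] a deg [ 0.14  0.   23.81]
t cm [-5.39  3.47  3.14] a deg [ 0.14  0.   23.81]
```

Emit:
play_rows:
  increments:
    - {"tx":-1.4,"ty":0.9,"tz":0,"ax":0,"ay":0,"az":5,"hand":-1}
    - {"tx":-2.8,"ty":1.8,"tz":0,"ax":0,"ay":0,"az":10,"hand":-1}
    - {"tx":-4,"ty":2.6,"tz":0,"ax":0,"ay":0,"az":16,"hand":-1}
    - {"tx":-5,"ty":3.2,"tz":0,"ax":0,"ay":0,"az":21,"hand":-1}
    - {"tx":-5.4,"ty":3.5,"tz":0.5,"ax":0,"ay":0,"az":23.8,"hand":-1}
    - {"tx":-5.4,"ty":3.5,"tz":2,"ax":0,"ay":0,"az":23.8,"hand":-1}
    - {"tx":-5.4,"ty":3.5,"tz":3.1,"ax":0,"ay":0,"az":23.8,"hand":-1}
    - {"tx":-5.4,"ty":3.5,"tz":3.1,"ax":0,"ay":0,"az":23.8,"hand":-1}
    - {"tx":-5.4,"ty":3.5,"tz":3.1,"ax":0,"ay":0,"az":23.8,"hand":-1}
    - {"tx":-5.4,"ty":3.5,"tz":3.1,"ax":0,"ay":0,"az":23.8,"hand":-1}

```text
clock: 19.05
ee_pos: [0.4968, -0.1664, 0.0963]
tcp_rot: [180.0, -0.0, 60.0]
force: [-0.4, -0.1, -1.6]
gripper_width: 0.217
grip_force: 40.0
```

```bash
python3 - <<'E'
from h import *
S=get('side');T=get('top')
cv2.imwrite('pics/c8.png',np.hstack([cv2.resize(S['frame'][160:290,230:330],(431,560),interpolation=2),cv2.resize(T['frame'][160:230,240:286],(368,560),interpolation=2)]))
for z,n in((.09,'tip'),(.008,'ring')):
    X=[.5825,-.0189,z]
    print(n,(proj(S,X)-[230,160])*4.31,(proj(T,X)-[240,160])*8)
E
python3 g.py
```

```text
tip [315.66939433 242.82070232] [255.55635978 160.53472339]
ring [315.20490514 334.3792869 ] [259.58268451 208.75634733]
19.15 [ 0.49681915 -0.1663575   0.09625059] [ 1.79963333e+02 -4.78793575e-03  6.00340768e+01] [-0.23037708 -0.71795117 -2.09460259]
```

View pics/c8.png

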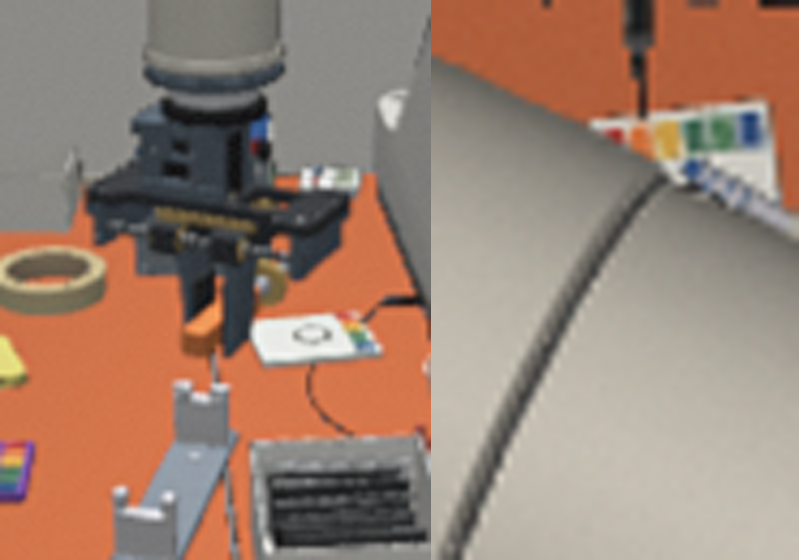

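The top crop shows the blue tip at (685,164), against a prediction of (686,160) for a tip over the ring, and the collar is in line with the handle in the side view. Nothing is touching, so I hand in.

```bash
python3 -c "
from h import *
S=viewer.get_image('side');print((proj(S|{'R':np.array(S['R']),'t':np.array(S['t'])},[.4968+.077*.5,-.1664+.077*.866,.09])-[230,160])*4.31)
print(order.finish_job())"
```

```text
[265.59745341 283.67837027]
the job is handed in; nothing more can be done
None
```

The job is handed in, with no verdict returned: I swung the shutter to its stop, kept the rod seated in the port for over a second, drew it out, and finished holding it level about 8 cm above the ring. My last clear view of the open shutter was while the rod was seated.

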